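# Turn a plug-in module over against the inspection plate

## Task

Using only fingertip pushes, push the flat grey module up against the front edge of the raised inspection plate until it tips up on end and flips over onto the plate, so that its circuit-board side faces up. Then push it across the plate until its edge sits flush against the stop bar at the back, and let go clear of it. Do not pinch, lift or carry the module, and leave the jar, the screwdriver and the power adapter where they are.

Things in the scene. Friction and masses are not known exactly. Their poses are not given: they have to be found in the camera images.
- module: Loose dark grey steel module, 90 (its x) x 100 (y) x 18 (z) mm, 0.14 to 0.24 kg, lying flat. Closed side (+z) up at the start; the -z side shows a circuit board inside a rim. Origin: centre of the face underneath at the start. Its +x starts roughly facing the plate, 25 to 65 mm off, up to 0.25 rad askew, its lip to the rear. Turned over, its z points down and it lies flat on its closed side
- module_center (a point): centre of the module's box (9 mm from both faces)
- module_lip (a point): middle of the end face of the lip at the -x end (45 mm from the centre): along the whole -x end the cover, 8 mm thick, overhangs the shell below it by 14 mm, so that at the start the lip's end face spans 10 to 18 mm above the bench with open space under it. Bare steel, not slippery: a fingertip pressed against it at 5 to 15 N drags it upward
- module_end (a point): middle of the module's +x end face, a plain upright face 18 mm high (45 mm from the centre), which faces the plate at the start
- module_side_yneg (a point): middle of the module's -y side face (50 mm from the centre)
- module_side_ypos (a point): middle of the module's +y side face (50 mm from the centre)
- plate: Bare aluminium inspection plate fixed to the bench, 120 (its x) x 150 (y) x 10 (height) mm. Origin: centre of its underside. Its +x runs from front edge to back, within 0.3 rad of the world +y. The front edge is an upright step 10 mm high at x = -60 mm. A dark steel stop bar along the whole back edge (x = 50 to 60 mm) stands 14 mm above the plate top
- plate_front (a point): middle of the top of the plate's front edge (plate x = -60 mm, 10 mm above the bench)
- plate_stop (a point): middle of the foot of the stop bar's inner face (plate x = 50 mm, on the plate's top, 10 mm above the bench)
- jar: bystander: small upright glass jar, 40 mm across, 55 mm high, about 125 mm from the plate's middle on its -y side. Origin: centre of its underside
- driver: bystander: screwdriver 170 mm long lying on the bench beyond the stop bar, about 130 mm from the plate's middle. Origin near its middle, its x along its length
- adapter: bystander: black power adapter brick, 45 x 75 x 30 mm, about 125 mm from the plate's middle on its +y side. Origin: centre of its underside
Mind the look-alikes: they are no part of the job. Several things have the shape of the plate; the one meant has the colours described above.

How it is judged (in metres and radians):
On the way, in this order (a step that is already met when the one before it is completed fails the run):
1. the module stands tipped up on end against the plate's front edge, touching the plate (angle between module's own z axis and vertical between 0.9 and 2 rad and contact force between module and plate above 0.05 N and x of module_center in the frame of plate between -0.115 and -0.02 m), for 0.05 s.
2. the module lies turned over on the plate (angle between module's own z axis and vertical above 3 rad and height (world z) of module_center below 0.026 m), for 0.1 s.
At the end, for the whole second after the job is handed in: The module lies flat on the plate (within 0.06 rad), circuit-board side up, at rest, square to the stop bar within 0.07 rad and within 4 mm of touching it, its middle within 35 mm of the plate's middle line (angle between module's own z axis and vertical above 3.08 rad and height (world z) of module_center between 0.0165 and 0.0225 m and x of module_center in the frame of plate between 0.001 and 0.008 m and y of module_center in the frame of plate between -0.035 and 0.035 m and angle between the x axis of module and the x axis of plate, either way round below 0.07 rad and linear speed of module below 0.01 m/s).
It fails at once if the module is lifted clear of the bench and plate (all four of its sides more than 45 mm above the bench) (height (world z) of each of module_lip, module_end, module_side_yneg, module_side_ypos above 0.045 m).
It fails at once if the module's middle rises more than 80 mm above the bench (tipping it over needs less than 65 mm) (height (world z) of module_center above 0.08 m).
It fails at once if the jar, the screwdriver or the power adapter is moved more than 20 mm (distance of any of jar, driver, adapter from where it was at the start of the episode above 0.02 m).
It also fails if it takes over 53 s, if anything falls off the work surface, if the arm or the gripper's body presses on something with over 40 N, if the wrist force passes 120 N, or if a joint passes its speed limit or range.

## Robot

A 6-joint arm with a two-finger parallel gripper is mounted at the origin on the work surface. World frame = base frame: x ahead of the robot, y to its left, z up, the work surface at z = 0. Lengths are in mm, angles in rad, forces in N, time in s.
With the tool pointing down it reaches from about 300 to 750 mm from the base axis. Payload 8.5 kg.
Tool frame: the origin (TCP) lies at the centre of the arm's flange, where the gripper is bolted on; the fingertips stand robot.finger_overhang ahead of it and the grasp point (between the pads) lies 147 mm ahead of it (robot.finger_overhang is the distance from the TCP to the fingertips, in mm); z points along the fingers, y is the line along which they close (so a half turn about z gives the same grasp; the last joint's range is limited). The gripper opens to 88 mm and grips with 3 to 60 N. Pads are 18 mm wide; open, the fingers measure 123 mm over their backs; the gripper's body (75 mm by 187 mm) begins 45 mm behind the grasp point.
Start: joints at [-1.549, 0.381, 1.297, -0, 1.464, -0.215], TCP at [129.022, -534.636, 404.748] pointing down, gripper open.
Joint ranges: [-3.11, 3.11], [-0.89, 2.33], [0.22, 2.48], [-1.42, 4.56], [0.17, 2.85], [-2.88, 2.88]. Speed limits (rad/s): [2.39, 2.39, 3.14, 3.14, 3.14, 3.14].

## Interface

Orientations are given as a 3x3 rotation matrix whose columns are the frame's x, y, z axes.
In Python, from workcell import robot gives the robot as it stands. Calls block until the motion is done:
- robot.move_ptp(position, orientation): joint-space move of the TCP to a pose.
- robot.move_l(position, frame=None, vel=150, until_force=None): straight line of the TCP; frame=None keeps the orientation; vel is the mean speed in mm/s. With until_force (N) it stops when the force on the tool has changed by that much, and returns True; else False.
- robot.set_joints(angles): joint-space move.
- robot.open_gripper() and robot.close_gripper(newtons=None): open the fingers fully, or close them until they stop; newtons is the grip in N (None keeps the last).
- robot.wait(seconds).
- robot.ik(position, orientation): joint angles nearest the present ones, or None.
- robot.sense(): the state.
- robot.get_image(name): name is "scene" or "top"; returns a dict with "image" (400x640x3 uint8, red, green, blue), "z_map" (400x640 float32, mm along the optical axis (not along the pixel's ray), 0 where there is no reading), "fx", "fy", "cx", "cy" (pixels), "R" (3x3) and "t" (3): a world point X has camera coordinates R X + t. Camera axes: x right, y down, z forward; pixel columns grow to the right and rows downward; lengths in mm; the calibration is good to about 2 mm. A picture is of the moment at which its call begins.
A pose or a line that the arm cannot do raises robot.MotionError and nothing moves.
- robot.sign_off(): hands the job in; it is judged then, once.
The state is a dict: "time": time; "joint_positions": joint angles; "joint_velocities": joint speeds; "effort": joint torques, N m; "tool_pos": TCP position; "eef_rot": TCP orientation; "wrist_force": force on the tool from outside, world axes, zero at the start; "moment": the same for the moment, N m; "opening": opening from 0.0 (shut) to 1.0 (fully open); "grip_force": force on a finger pad.
Only numpy, scipy, OpenCV 4.12 (cv2) and the standard library are available. Lean on these libraries where they do the work, as an engineer would, in place of code of your own. Each camera call takes 0.05 s, during which the arm holds its last target. There are 200 camera calls.

## Working session

There is one attempt and no reset: what is moved stays moved. The work goes in short steps, each a Python script; the robot and the scene stay as the last script left them, time stands still between calls to the robot, and variables do not carry over. Pictures are saved under pics/ and viewed, at most 10 in all, crops included, and the job is handed in when it is done.

```bash
ls; mkdir -p pics
python3 - <<'E'
from workcell import robot
import cv2,pickle
d={}
for n in ("top","scene"):
    r=robot.get_image(n); d[n]=r
    cv2.imwrite(f"pics/{n}0.png",r["image"][:,:,::-1])
    print(n,r["fx"],r["cx"],r["cy"],r["R"].tolist(),r["t"])
pickle.dump(d,open("im0.pkl","wb"))
print(robot.finger_overhang, robot.sense()["time"], robot.sense()["eef_rot"])
E
```

```text
pics
top 463.30901542748336 315.1595664484556 200.50010262741745 [[-0.011504469193722028, -0.9998970708393821, -0.008572917554402317], [-0.9872777511635275, 0.012718186192825259, -0.15849570908214836], [0.15858842721352356, 0.0066404417615479475, -0.9873224474745588]] [ 152.61137095  563.93044331 1049.5053536 ]
scene 469.4256888756357 325.1458606262837 200.42327039848567 [[-0.8579398856471446, 0.5137098591462456, -0.006429092603899856], [0.39810126270898094, 0.6568493775999369, -0.6403626158483102], [-0.32473764371455277, -0.551952059297291, -0.7680458234976609]] [ 416.68155123 -292.02899007 1222.68627866]
166.0 0.1 [[ 9.72107804e-01  2.34534470e-01 -2.96055158e-05]
 [ 2.34534318e-01 -9.72107014e-01  1.26805141e-03]
 [ 2.68622036e-04 -1.23962618e-03 -9.99999196e-01]]
```

View pics/top0.png

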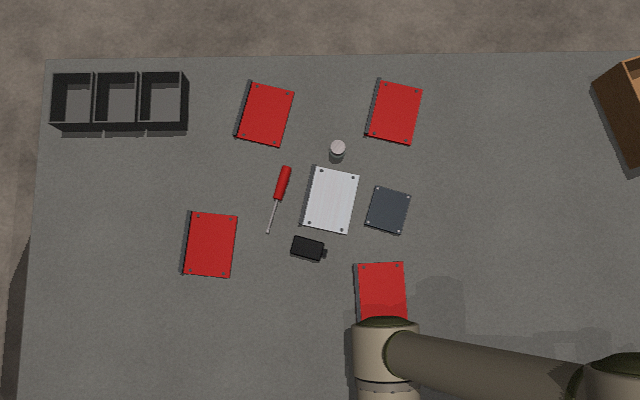

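View pics/scene0.png

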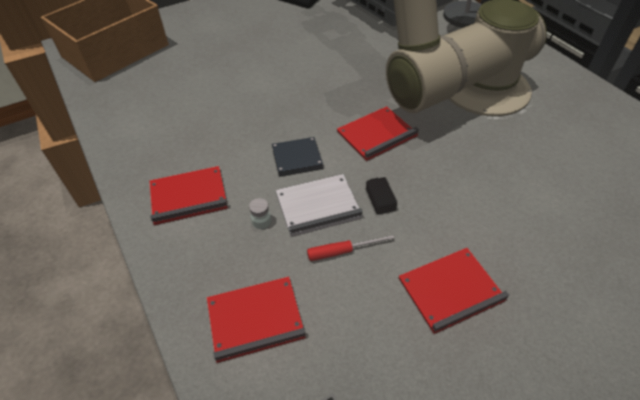

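The top view shows five plate-shaped things. Four are red, at (264,113), (394,112), (211,244) and (380,290). One is bare silver, at (331,200), with a dark bar on its left (back) edge and the jar, driver and adapter around it. The silver one fits "bare aluminium", so it is the plate. The dark module is at (388,210). I'll confirm with a crop and measure both.

```bash
cat > h.py <<'E'
import numpy as np, cv2
def ray(c,uv,z):
    """pixels -> world points on the plane z (mm)"""
    uv=np.atleast_2d(uv).astype(float); R=np.array(c["R"]); t=np.array(c["t"])
    d=np.c_[(uv[:,0]-c["cx"])/c["fx"],(uv[:,1]-c["cy"])/c["fy"],np.ones(len(uv))]@R
    o=-R.T@t
    return o+d*((z-o[2])/d[:,2])[:,None]
def proj(c,X):
    p=np.atleast_2d(X)@np.array(c["R"]).T+c["t"]
    return np.c_[c["fx"]*p[:,0]/p[:,2]+c["cx"],c["fy"]*p[:,1]/p[:,2]+c["cy"]]
def blob(c,lo,hi,near,r=60,maxsat=60):
    """largest contour of grey value lo..hi, low saturation, within r px of near"""
    im=c["image"]; v=im.max(2).astype(int); s=v-im.min(2)
    m=((v>=lo)&(v<=hi)&(s<maxsat)).astype(np.uint8)
    k=np.zeros_like(m); cv2.circle(k,tuple(int(a) for a in near),r,1,-1); m&=k
    m=cv2.morphologyEx(m,cv2.MORPH_CLOSE,np.ones((5,5),np.uint8))
    m=cv2.morphologyEx(m,cv2.MORPH_OPEN,np.ones((3,3),np.uint8))
    cs,_=cv2.findContours(m,cv2.RETR_EXTERNAL,cv2.CHAIN_APPROX_NONE)
    return max(cs,key=cv2.contourArea)[:,0]
def rect(c,cnt,z):
    p=ray(c,cnt,z)[:,:2].astype(np.float32)
    (x,y),wh,a=cv2.minAreaRect(p)
    return np.array([x,y]),wh,a,p
E
python3 - <<'E'
import pickle,cv2,numpy as np
from h import *
d=pickle.load(open("im0.pkl","rb"))
t,s=d["top"],d["scene"]
im=t["image"]
cv2.imwrite("pics/crop0.png",cv2.resize(im[130:270,260:430,::-1],None,fx=4,fy=4,interpolation=cv2.INTER_CUBIC))
for n,uv in dict(plate=(331,200),bar=(305,200),mod=(388,210),bench=(360,250)).items(): print(n,im[uv[1],uv[0]])
i2=s["image"]
for n,uv in dict(plate=(318,203),mod=(297,156),bench=(250,150)).items(): print("s",n,i2[uv[1],uv[0]])
for n,c,uvp,uvm in (("top",t,(331,200),(388,210)),("scene",s,(318,203),(297,156))):
    for nm,b,z in (("plate",blob(c,140,255,uvp),10),("mod",blob(c,25,75,uvm,35),18)):
        q,wh,a,p=rect(c,b,z); print(n,nm,q,wh,a,"z_map h:",end=" ")
        u,v=b.mean(0).astype(int); Z=c["z_map"][v,u]
        X=np.linalg.inv(c["R"])@(np.array([(u-c["cx"])/c["fx"],(v-c["cy"])/c["fy"],1])*Z-c["t"]); print(X)
E
```

```text
plate [184 181 185]
bar [72 76 78]
mod [65 69 76]
bench [110 107 103]
s plate [185 178 177]
s mod [57 61 65]
s bench [126 124 118]
top plate [573.77166748 106.92596436] (109.12942504882812, 149.54981994628906) 76.57205963134766 z_map h: [574.58713689 109.70174351  10.78615868]
top mod [543.93359375 -27.73110199] (91.60270690917969, 106.80763244628906) 72.36227416992188 z_map h: [544.9267972  -24.91792136  16.86288818]
scene plate [568.59320068 102.76847839] (102.25714874267578, 152.4345245361328) 76.57829284667969 z_map h: [571.30305987 102.11866748   8.49207601]
scene mod [547.14318848 -19.67747498] (102.45099639892578, 98.59461975097656) 72.49577331542969 z_map h: [550.6427225  -16.77435978  19.09174859]
```

View pics/crop0.png

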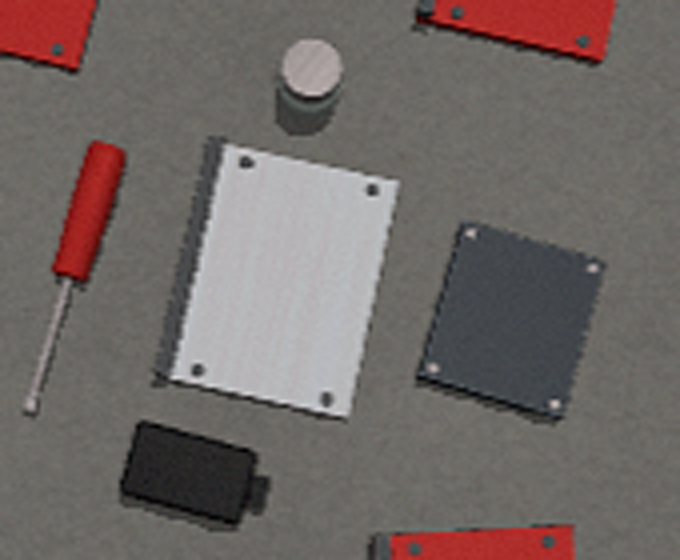

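The crop confirms the silver plate: dark bar on its left (back) edge, module front-right of it at about (510,320) in the crop. The plate yaw comes out at 76.6° and the gap at about 39 mm. I'll use closed fingers, leaned back 15°, and push the lip toward the step.

```bash
cat > arm.py <<'E'
import numpy as np
from workcell import robot
YAW=np.radians(76.57)
XH=np.array([np.cos(YAW),np.sin(YAW),0]); YH=np.array([-np.sin(YAW),np.cos(YAW),0]); UP=np.array([0,0,1.])
C=np.array([574.9,111.8,0])-1.0*YH*0     # plate origin
def orient(phi,sgn=1):
    z=XH*np.sin(phi)-UP*np.cos(phi); y=sgn*YH; return np.c_[np.cross(y,z),y,z]
def tcp(px,py,pz,phi):
    """TCP so that the front corner of the fingertips is at plate coords px,py,pz"""
    z=XH*np.sin(phi)-UP*np.cos(phi); f=XH*np.cos(phi)+UP*np.sin(phi)
    return C+XH*px+YH*py+UP*pz-166*z-9*f
def tip(phi):
    z=XH*np.sin(phi)-UP*np.cos(phi); f=XH*np.cos(phi)+UP*np.sin(phi)
    d=np.array(robot.sense()["tool_pos"])+166*z+9*f-C; return np.array([d@XH,d@YH,d[2]])
def force():
    f=np.array(robot.sense()["wrist_force"]); return np.array([f@XH,f@YH,f[2]])
E
python3 - <<'E'
from arm import *
phi=np.radians(15); m=np.array([547.,-29,0])-C
mx,my=m@XH,m@YH; print("module plate xy",mx,my)
best=None
for s in (1,-1):
    q=robot.ik(tcp(mx-45-30,my,70,phi),orient(phi,s))
    print(s,None if q is None else np.round(q,2))
    if q is not None and (best is None or abs(q[5])<abs(best[1][5])): best=(s,q)
s=best[0]; open("sgn","w").write(str(s))
robot.close_gripper(15)
robot.move_ptp(tcp(mx-45-30,my,70,phi),orient(phi,s))
robot.move_l(tcp(mx-45-30,my,7,phi),vel=120)
print(robot.sense()["time"],tip(phi),force(),robot.sense()["opening"])
r=robot.move_l(tcp(mx-45+60,my,6.5,phi),vel=35,until_force=6)
print(r,robot.sense()["time"],tip(phi),force())
import cv2
for n in("top","scene"):
    c=robot.get_image(n); im=c["image"]
    cv2.imwrite(f"pics/{n}1.png",cv2.resize(im[120:280,250:450] if n=="top" else im[90:250,220:420],None,fx=4,fy=4)[:,:,::-1]) 
a=[cv2.imread(f"pics/{n}1.png") for n in("top","scene")]
cv2.imwrite("pics/both1.png",cv2.resize(np.vstack(a),(480,768))[:, :] if 0 else cv2.resize(np.hstack(a),(800,320)))
E
```

```text
module plate xy -143.42971611996185 -5.564758193053565
1 [-0.55  0.56  1.57  0.28  1.1   2.69]
-1 [-0.55  0.56  1.57  0.28  1.1  -0.45]
4.2333 [-218.61591139   -5.76271043    7.45014222] [0.11108217 0.28563995 0.098017  ] 0.0050128826936017825
True 6.0333 [-147.93738586   -5.47334251    6.54944584] [-3.56365694  1.11051078  1.8159934 ]
```

View pics/both1.png

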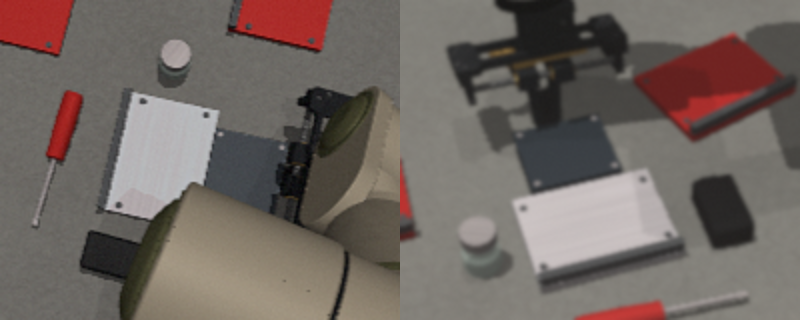

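The module lies up against the plate's front edge, near (245,160) in the top half and (570,150) in the scene half. The finger looks a little toward the jar side of the lip's middle. I'll measure the module pose now.

Run:
```python
from arm import *; from h import *
phi=np.radians(15)
c=robot.get_image("scene"); t=robot.get_image("top")
b=blob(c,35,85,(220+570*0.5-200, 90+150*.5),30)
print(b.min(0),b.max(0))
q,wh,a,p=rect(c,b,18); d=np.r_[q,0]-C; print("module scene",d@XH,d@YH,wh,a)
for px,z in ((-150,18),(-60,18)):
  print("proj lip/end y=-55,45:",proj(c,[C+XH*px+YH*y+UP*z for y in(-55,45)]).round(1).tolist())
print("lip/tips",proj(c,[C+XH*-148+YH*y+UP*25 for y in(-23,12)]).round(1).tolist())
bp=blob(c,140,255,(318,203)); q,wh,a,p=rect(c,bp,10); d=np.r_[q,0]-C; print("plate scene",d@XH,d@YH,wh,a)
im=c["image"][100:200,240:370,::-1]
cv2.imwrite("pics/s2.png",cv2.resize(im,None,fx=6,fy=6,interpolation=cv2.INTER_CUBIC)[:600])
```

```text
[276 136] [329 185]
module scene -125.26290861072194 11.235925903249553 (140.64161682128906, 124.56122589111328) 77.55027770996094
proj lip/end y=-55,45: [[272.5, 156.3], [315.7, 146.6]]
proj lip/end y=-55,45: [[282.5, 185.1], [327.8, 174.4]]
lip/tips [[286.5, 151.5], [301.7, 148.1]]
plate scene -10.370399287791834 3.8718131108670284 (104.12850189208984, 153.09254455566406) 76.82582092285156
```

View pics/s2.png

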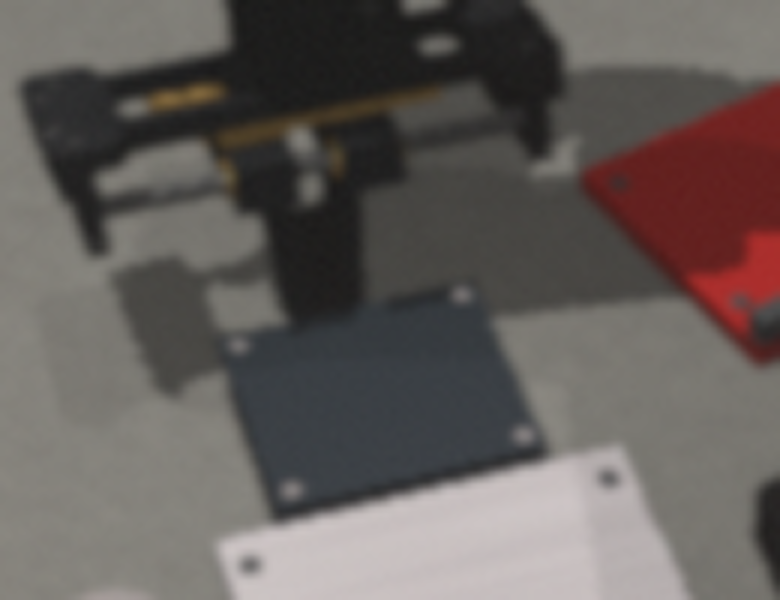

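The finger, at crop (325,310), sits about 10 mm off the lip's middle at (350,310). The module is square against the step. I'll re-centre, press, and begin dragging the lip up with the push force regulated.

```bash
cat > tilt.py <<'E'
from arm import *
PHI=np.radians(15)
def edge(th):
    """lip's lower edge (plate x, z) when the module is tipped by th (rad) on the step"""
    s,c=np.sin(th),np.cos(th)
    if th<np.pi/2:
        if 18*c>10: nx=-60-10*np.tan(th)
        else: nx=-60-18*s+(10-18*c)/s*c
        return np.array([nx-90*c+10*s, 90*s+10*c])
    a=th-np.pi/2
    return np.array([-60-8*np.cos(a)+80*np.sin(a), 10+80*np.cos(a)+8*np.sin(a)])
def run(t0,t1,off,y,ftarget,step=3,vel=50,g=0.12,bias=0.,lo=None):
    """follow the arc from t0 to t1 degrees; off=[x,z] of the tip from the edge; x is force-regulated"""
    off=np.array(off,float)
    for d in np.arange(t0+step,t1+.1,step):
        e=edge(np.radians(d))+off
        robot.move_l(tcp(e[0],y,e[1],PHI),vel=vel)
        f=force(); push=-f[0]-bias; tg=ftarget(d)
        print(f"{d:.0f} push {push:.1f} y {f[1]:.1f} z {f[2]:.1f} offx {off[0]:.2f}")
        off[0]+=np.clip(g*(tg-push),-1,1)
        if push>30 or (lo is not None and push<lo): print("stop"); break
    return d,off
E
python3 - <<'E'
from tilt import *
p=tip(PHI); y=p[1]+10
robot.move_l(tcp(p[0]-8,p[1],6.2,PHI),vel=80)
robot.move_l(tcp(p[0]-8,y,6.2,PHI),vel=80)
robot.wait(.1); b=-force()[0]; print("bias",b)
print(robot.move_l(tcp(p[0]+10,y,6.2,PHI),vel=25,until_force=5))
q=tip(PHI); print(q,force())
robot.move_l(tcp(q[0]+1,y,6.2,PHI),vel=20); print(tip(PHI),force())
q=tip(PHI); e=edge(0)
d,off=run(0,33,[q[0]-e[0],q[2]-e[1]],y,lambda d:8 if d<12 else max(3,8-(d-12)*.2),bias=b)
print(d,off.tolist(),y,b,tip(PHI),robot.sense()["time"])
import cv2
im=robot.get_image("scene")["image"][60:210,200:400,::-1]
cv2.imwrite("pics/s3.png",cv2.resize(im,None,fx=4,fy=4,interpolation=cv2.INTER_CUBIC))
E
```

```text
bias -0.5661796165841676
True
[-147.63130311    4.43507182    6.13393407] [-4.06262488  1.47503247  2.4034672 ]
[-147.24790854    4.36902632    6.27937973] [-10.14078685   1.97934987   0.2696539 ]
3 push 7.5 y 0.2 z 0.6 offx 2.75
6 push 5.8 y 0.2 z -0.4 offx 2.82
9 push 7.8 y 0.6 z 0.0 offx 3.08
12 push 7.9 y 0.7 z 0.6 offx 3.11
15 push 7.1 y 0.5 z 1.5 offx 3.11
18 push 7.5 y 1.4 z 1.2 offx 3.15
21 push 6.3 y 0.2 z 1.2 offx 3.07
24 push 5.6 y 1.0 z 1.9 offx 3.05
27 push 5.9 y 0.2 z 1.8 offx 3.05
30 push 6.2 y 0.6 z 2.1 offx 2.94
33 push 4.3 y -0.8 z 1.8 offx 2.73
33.0 [2.666312425461795, -3.7206202715675962] 4.494321022951666 -0.5661796165841676 [-133.72518964    4.49868716   53.59252284] 10.3083
```

View pics/s3.png

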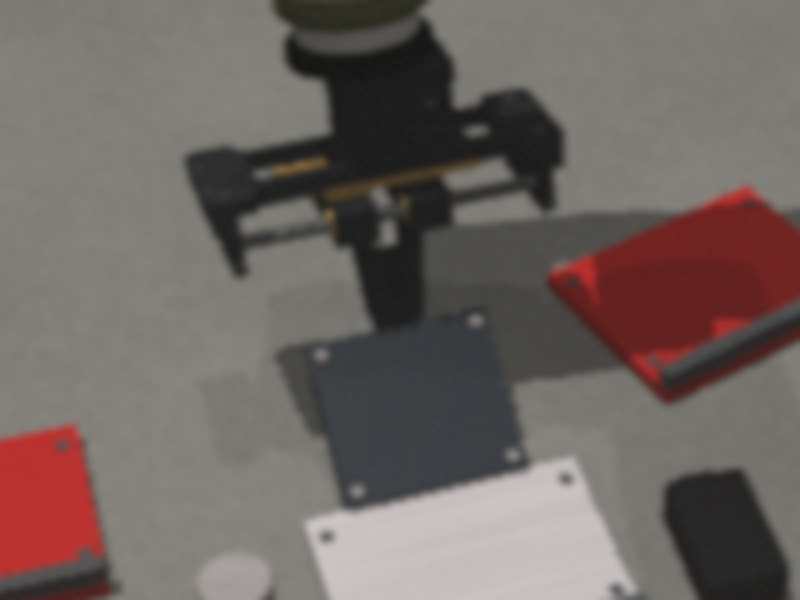

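The module is tipped on the step with the finger centred under the lip at about (397,325). The offset has stayed steady, so the arc model holds. I'll continue with lower push forces.

Run:
```python
from tilt import *
y=4.49; b=-.57
d,off=run(33,78,[2.67,-3.72],y,lambda d:max(2,4.2-(d-33)*.1),bias=b,lo=-1.5)
print(d,off.tolist(),tip(PHI),robot.sense()["time"])
import cv2
im=robot.get_image("scene")["image"][60:210,200:400,::-1]
cv2.imwrite("pics/s4.png",cv2.resize(im,None,fx=4,fy=4,interpolation=cv2.INTER_CUBIC))
```

```text
36 push 2.6 y 0.0 z 1.4 offx 2.67
39 push 2.1 y 0.5 z -0.2 offx 2.82
42 push 1.8 y -0.4 z -0.1 offx 3.00
45 push 2.0 y 0.6 z -0.2 offx 3.18
48 push 1.2 y 0.2 z -0.0 offx 3.31
51 push 1.2 y 0.6 z 0.2 offx 3.49
54 push 0.8 y -0.4 z 0.3 offx 3.64
57 push 0.8 y 0.1 z 0.0 offx 3.79
60 push 1.6 y -0.2 z -0.4 offx 3.93
63 push 1.1 y -0.3 z -0.6 offx 3.98
66 push 1.3 y 0.5 z 0.4 offx 4.09
69 push 0.5 y -0.3 z 0.4 offx 4.18
72 push 0.6 y -0.7 z 1.0 offx 4.36
75 push 0.4 y 0.2 z -0.1 offx 4.53
78 push 1.6 y 1.0 z -0.2 offx 4.72
78.0 [4.770787781401829, -3.72] [-80.25704467   4.5077853   86.41933427] 14.1083
```

View pics/s4.png

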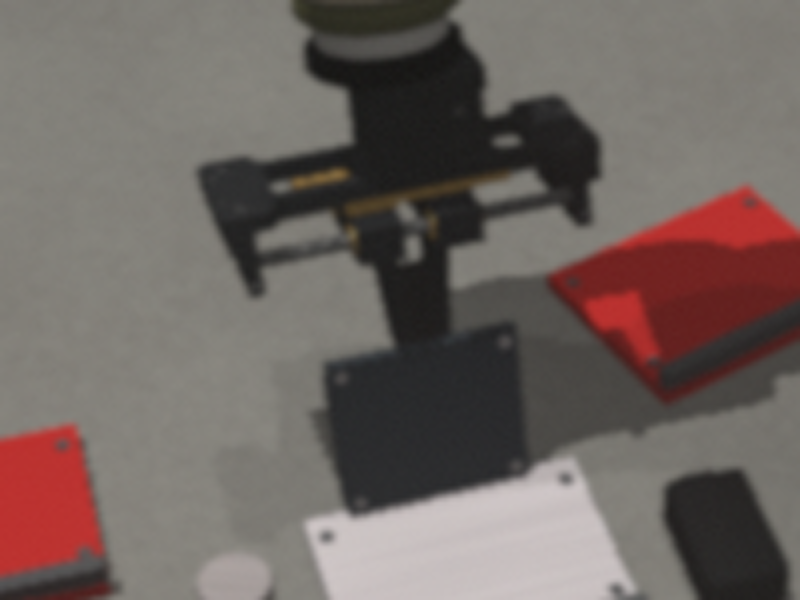

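The module is standing at roughly 75–80° against the plate's front edge, lip at (425,335). Next I push it over.

Run:
```python
from tilt import *
y=4.49; b=-.57
d,off=run(78,114,[4.8,-6],y,lambda d:2,bias=b,vel=35)
print(d,off.tolist(),tip(PHI),robot.sense()["time"])
robot.wait(.3)
c=robot.get_image("scene")
import cv2
im=c["image"][60:210,200:400,::-1]
cv2.imwrite("pics/s5.png",cv2.resize(im,None,fx=4,fy=4,interpolation=cv2.INTER_CUBIC))
```

```text
81 push 1.1 y -0.4 z 2.2 offx 4.80
84 push 3.6 y 3.0 z 11.6 offx 4.91
87 push 5.2 y 4.4 z 20.5 offx 4.72
90 push 6.9 y 9.4 z 29.6 offx 4.34
93 push 7.0 y 9.1 z 32.0 offx 3.76
96 push 6.0 y 10.2 z 36.0 offx 3.15
99 push 5.4 y 11.7 z 39.9 offx 2.68
102 push 3.0 y 12.1 z 44.3 offx 2.27
105 push -0.1 y 14.3 z 48.2 offx 2.15
108 push -3.3 y 14.0 z 52.1 offx 2.40
111 push -6.7 y 13.4 z 53.5 offx 3.04
114 push -11.3 y 13.1 z 51.6 offx 4.04
114.0 [5.036370554962482, -6.0] [-28.21251537   4.63075535  86.48764839] 17.4
```

View pics/s5.png

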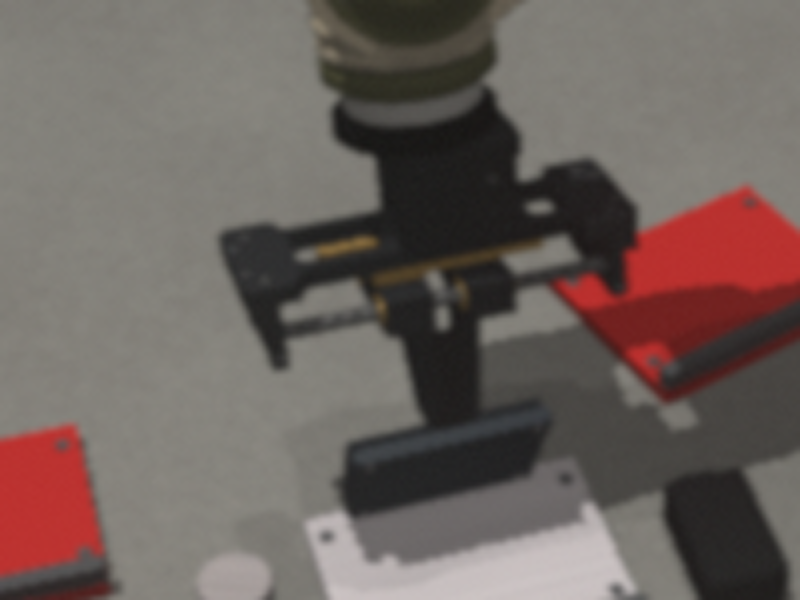

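The module leans forward past vertical, about 110°, with its lip at (450,430). The fingertip has wedged down on the shell's ledge at 50 N, so I'll ease it up and then keep pushing forward.

Run:
```python
from tilt import *
y=4.55
robot.wait(.01); p=tip(PHI); print(p,force())
x,z=p[0],p[2]
for i in range(8):
    x+=1; z+=2
    robot.move_l(tcp(x,y,z,PHI),vel=30); f=force(); print(round(x,1),round(z,1),f.round(1))
    if abs(f[2])<4: break
for i in range(6):
    x+=4
    robot.move_l(tcp(x,y,z,PHI),vel=40); f=force(); print(round(x,1),round(z,1),f.round(1))
    if -f[0]>15: break
robot.wait(.2); print(robot.sense()["time"])
c=robot.get_image("scene")
import cv2
im=c["image"][60:210,200:400,::-1]
cv2.imwrite("pics/s6.png",cv2.resize(im,None,fx=4,fy=4,interpolation=cv2.INTER_CUBIC))
```

```text
[-28.26670102   4.65503996  86.53081226] [11.36919149 12.88903846 52.27352685]
-27.3 88.5 [0.1 0.2 0.6]
-23.3 88.5 [-0. -1. -1.]
-19.3 88.5 [-0.3  0.7  0.6]
-15.3 88.5 [-0.3  0.7  0.1]
-11.3 88.5 [-0.5  0.2  0.2]
-7.3 88.5 [-0.6  0.9  0.1]
-3.3 88.5 [-0.4  0.   0. ]
19.9083
```

View pics/s6.png

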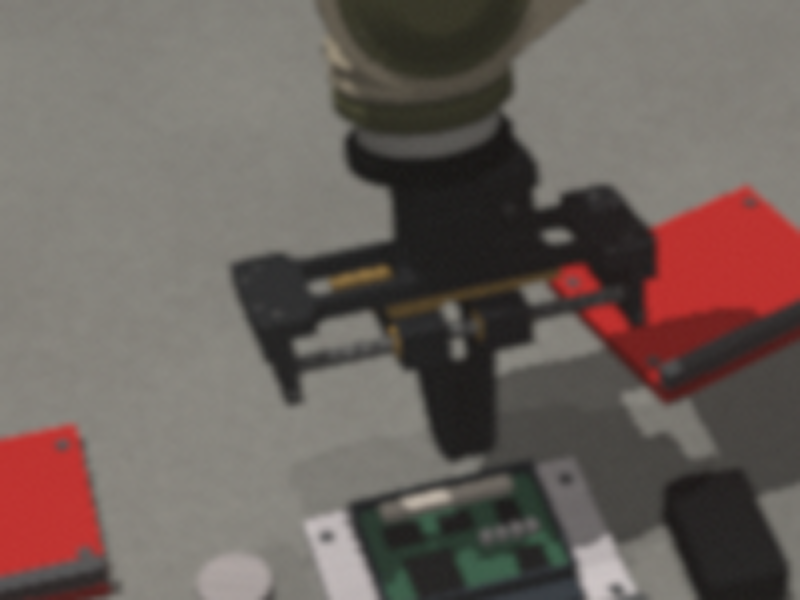

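The module has flipped onto the plate, circuit-board side up, with its front edge running from (355,505) to (535,462). I'll retreat, lower behind that edge, centred on it, and push to the stop.

Run:
```python
from tilt import *; from h import *
c=robot.get_image("scene")
w=ray(c,[[200+355/4,60+505/4],[200+535/4,60+462/4]],28)-C*[1,1,0]
P=np.c_[w@XH,w@YH]; print(P, "yaw",np.arctan2(P[0,0]-P[1,0],P[1,1]-P[0,1]))
y=P[:,1].mean()
if not -15<y<25: raise SystemExit("check")
x0=P[:,0].mean()
robot.move_l(tcp(x0-30,y,88,PHI),vel=150)
robot.move_l(tcp(x0-30,y,18,PHI),vel=120)
print(force(),robot.sense()["time"])
r=robot.move_l(tcp(-25,y,18,PHI),vel=30,until_force=9)
robot.wait(.1); print(r,tip(PHI),force(),robot.sense()["time"])
```

```text
[[-44.02659723 -44.86106681]
 [-44.32276824  53.21278821]] yaw 0.003019868098566006
[0.64148175 0.16739143 0.028722  ] 21.3667
True [-38.32548588   3.84133415  18.00425404] [-5.65227274  0.09295198  2.52492482] 22.6
```

It met the stop at the expected place. I'll press briefly to square it, back off clear, and check from both cameras.

Run:
```python
from tilt import *; from h import *
p=tip(PHI)
robot.move_l(tcp(p[0]+.8,p[1],18,PHI),vel=10); print(tip(PHI),force())
robot.move_l(tcp(p[0]-40,p[1],18,PHI),vel=80)
robot.move_l(tcp(p[0]-60,p[1],130,PHI),vel=150)
j=list(robot.sense()["joint_positions"]); j[0]-=0.7; robot.set_joints(j); robot.wait(.2)
a=[]
for n,r in(("top",(130,270,250,425)),("scene",(140,260,245,395))):
    c=robot.get_image(n); a.append(cv2.resize(c["image"][r[0]:r[1],r[2]:r[3],::-1],(400,320),interpolation=cv2.INTER_CUBIC))
cv2.imwrite("pics/end.png",np.hstack(a)); print(robot.sense()["time"])
```

```text
[-38.02991881   3.68136036  18.13389567] [-7.62562184  1.52647089  2.85722213]
26.1083
```

View pics/end.png

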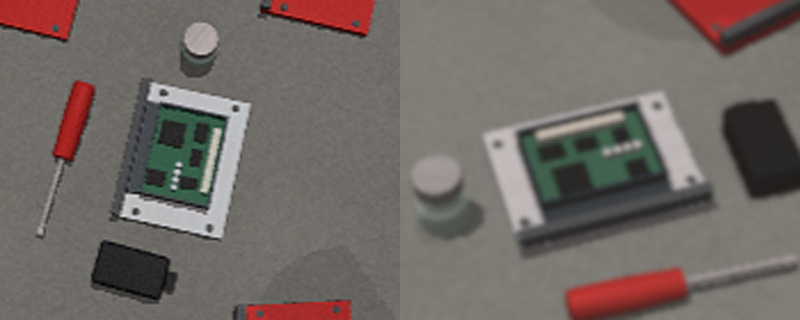

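The module lies board side up, square against the stop bar at (140,150) in the left half. It is near the middle of the plate, and the jar, driver and adapter look undisturbed.

```bash
python3 -c "
from workcell import robot
print(robot.sign_off())"
```

```text
the job is handed in; nothing more can be done
None
```

The module was flipped board side up onto the plate and pushed flush and square against the stop bar; the final pictures show the jar, screwdriver and adapter apparently unmoved, and the job was handed in at about 26 s (no verdict was returned).

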